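# Index the cassette turntable from one side

## Robot

A 6-joint arm with a two-finger parallel gripper is mounted at the origin on the work surface; the furniture and walls round the work are solid. World frame = base frame: x ahead of the robot, y to its left, z up, the work surface at z = 0. Lengths are in m, angles in rad, forces in N, time in s.
With the tool pointing down it reaches from about 0.25 to 0.8 m from the base axis. Payload 3.9 kg.
Tool frame: the origin (TCP) lies at the very end of the fingers, on their centre line; the grasp point (between the pads) lies 19 mm behind it (grip_point_offset is the distance from the TCP to the grasp point, in m); z points along the fingers, y is the line along which they close (so a half turn about z gives the same grasp; the last joint's range is limited). The gripper opens to 85 mm and grips with 20 to 120 N. Pads are 22 mm wide; open, the fingers measure 114 mm over their backs; the gripper's body (76 mm by 85 mm) begins 54 mm behind the grasp point. The pads swing forward as they close: fully open they stand 13 mm farther back than shut.
Start: joints at [1.142, 0.26, -0.138, 1.173, 0, 1.571], TCP at [0.218, 0.477, 0.231] pointing down, gripper open.
Joint ranges: [-2.78, 2.78], [-0.83, 1.72], [-1.28, 1.37], [-1.9, 2.12], [-1.57, 1.48], [-3.14, 3.14]. Speed limits (rad/s): [2.57, 2.57, 3.14, 3.14, 3.14, 3.14].

## Interface

Orientations are given as a 3x3 rotation matrix whose columns are the frame's x, y, z axes.
In Python, from cell import get_obs, snapshot, job_done, grip_point_offset gives the robot as it stands.
- The arm moves only by the shell command python3 -m crank 'ROWS' [OPENING]. ROWS is text: rows parted by semicolons, each of 6 numbers parted by spaces: the shift along the tool's x, y, z in m, then the turn, a rotation vector about the tool's x, y, z in degrees. A call has exactly 5 rows; each row shifts and turns the commanded pose from where the row before left it, along the tool's axes as they then stand; what a row does not reach is not made up. A row lasts 1/12 s, in which the tool goes at most 41.7 mm and 7.16 degrees, less where a joint would pass 70% of its speed; a pose out of reach is approached as far as the arm can. A call with a gripper value outside its range is refused whole. OPENING is the opening, from 0 (shut) to 1 (fully open), set as the call begins (- or left out, the last holds). The fingers move at their own pace and stop on an object; the grip force is fixed at half the most. Time passes only in rows, so rows that do not move let the fingers close, or fill a call up. It gives the time, the measured TCP pose, the force and the opening at its end, in the units of the state.
- get_obs(): the state, without advancing time (a new reading comes with each control period).
- snapshot(name): name is "side" or "top"; returns a dict with "pixels" (420x560x3 uint8, red, green, blue), "camera_matrix" (3x3 intrinsics, pixels), "world_from_camera" (4x4, takes a point from camera to world coordinates). Camera axes: x right, y down, z forward; pixel columns grow to the right and rows downward; lengths in m; the calibration is good to about 2 mm. A picture is of the moment at which its call begins. There is no depth.
- job_done(): hands the job in, once; it reports no verdict.
The state is a dict: "t": time; "joint_positions": joint angles; "joint_vel": joint speeds; "joint_torque": joint torques, N m; "ee_pos": TCP position; "eef_rot": TCP orientation; "force": force on the tool from outside, world axes, zero at the start; "ft_torque": the same for the moment, N m; "grip_width": opening from 0.0 (shut) to 1.0 (fully open).
Only numpy, scipy, OpenCV 4.12 (cv2) and the standard library are available. Lean on these libraries where they do the work, as an engineer would, in place of code of your own. Each camera call takes 0.05 s, during which the arm holds its last target. There are 200 camera calls.

## Task

Using the crank knob, turn the cassette turntable clockwise (seen from above) so that its tooth goes past the pointer and on until you feel the turntable lean lightly on its hidden spring buffer; do not force the buffer. Then bring it back anticlockwise until the tooth points at the pointer, so that the wheel's slack is taken up in the anticlockwise direction, and let go with the tooth still at the pointer. Leave the cups and the lid beside it alone.

Things in the scene. Friction and masses are not known exactly. Their poses are not given: they have to be found in the camera images.
- knob (a point): centre of the upright black crank knob on the handwheel: a cylinder 22 mm across, 42 mm tall (z 86 to 128 mm, this point at 108). It spins freely on its own pin, so it can be held at a fixed hand orientation and led round a level circle of 50 mm radius about wheel_axis. All else of the device ends at z = 84 mm.
- wheel_axis (a point): point on the vertical axis of handwheel and turntable, at the height of the knob's centre (108 mm). Both turn about this axis.
- tooth (a point): tip of the turntable's only tooth, a dark pointed rib on the top of the round grey plate (280 mm across, top at z = 42 mm, four test cassettes lie on it); the tip is 138 mm from the axis, at z = 46 mm.
- pointer_tip (a point): tip of the fixed steel pointer on a small post outside the plate, 145 mm from the axis, z = 46 mm, pointing at the axis. With the tooth exactly at the pointer, axis, tooth tip and pointer tip are in line and the tips 7 mm apart. At the start the tooth is 0.4 to 1.6 rad anticlockwise of the pointer.
- pointer: the same fixed pointer; its origin is on the wheel axis at table level and its -x axis runs from there to the pointer's tip (y is sideways from the line of the pointer).
- plate: the turntable plate with all it carries (cassettes, handwheel, knob); origin on the axis at table level, -x axis towards the tooth. It turns with about 0.25 N m of friction (5 N at the knob) and stays where it is left.
- handwheel (a joint): the slack: angle of the handwheel relative to the plate in rad, -0.15 to +0.15, anticlockwise positive. The wheel turns almost freely between the ends, where a fork on it meets a pin on the plate. At +0.15 it drives the plate anticlockwise, at -0.15 clockwise.
- buffer: fixed housing under the plate of a sprung finger that stops the plate through a steel ball. It begins, unseen, 0.45 to 1.65 rad clockwise past the pointer and must be felt: then 2.9 N m per rad (0.1 rad adds 6 N at the knob, 5 N at the finger). Light: 3 N or more at the finger (0.06 rad in). Forced: over 12 N (0.25 rad in, 14 N more at the knob). It springs back if let go.
- cup_05: lidded specimen cup, 68 mm across, 62 mm tall, standing loose on the table left of the device; origin under its centre. Leave alone.
- cup_06: lidded specimen cup, 68 mm across, 62 mm tall, standing loose on the table right of the device; origin under its centre. Leave alone.
- lid_c: cup lid, 68 mm across, 17 mm tall, lying loose on the table right of the device; origin under its centre. Leave alone.
Things that resemble listed ones, but are neither listed nor needed, are in the scene too. Of the things that look like the pointer, the middle-sized one is meant.

How it is judged:
On the way:
1. the turntable has been turned clockwise past the pointer until it leans on its spring buffer with at least 3 N (contact force between buffer and anything else above 3 N), for 0.1 s.
At the end, for the whole second after the job is handed in: the tooth's tip is within 4 mm sideways of the line of the pointer, the handwheel stands at the anticlockwise end of its slack (joint above 0.07 of 0.15 rad), and the turntable is at rest (y of tooth in the frame of pointer between -0.004 and 0.004 m and x of tooth in the frame of pointer below 0 m and value of joint handwheel above 0.07 rad and angular speed of plate below 0.05 rad/s); the robot touches nothing.
It fails at once if the buffer is forced (more than 12 N) (contact force between buffer and anything else above 12 N).
It fails at once if cup_05 is moved by more than 15 mm (distance of cup_05 from where it was at the start of the episode above 0.015 m).
It fails at once if cup_06 is moved by more than 15 mm (distance of cup_06 from where it was at the start of the episode above 0.015 m).
It fails at once if lid_c is moved by more than 15 mm (distance of lid_c from where it was at the start of the episode above 0.015 m).
It also fails if it takes over 64 s, if anything falls off the work surface, if the arm or the gripper's body presses on something with over 40 N, if the wrist force passes 120 N, or if a joint passes its speed limit or range.

## Working session

There is one attempt and no reset: what is moved stays moved. The work goes in short steps, Python scripts to look and compute and a shell command to move; the robot and the scene stay as the last step left them, time stands still between calls to the robot, and variables do not carry over. Pictures are saved under pics/ and viewed, on a budget of 10 in all, crops included, one or two more only if the job needs it, and the job is handed in when it is done.

```bash
ls; mkdir -p pics; python3 - <<'E'
from cell import *
import cv2
for n in("top","side"):
    s=snapshot(n);cv2.imwrite(f"pics/{n}0.png",cv2.resize(s["pixels"][:,:,::-1],(784,588),interpolation=cv2.INTER_CUBIC))
    print(s["camera_matrix"],s["world_from_camera"])
o=get_obs();print(o["t"],o["ee_pos"],o["eef_rot"],o["force"],o["grip_width"],grip_point_offset)
E
```

```text
pics
[[381.97522527   0.         274.80500294]
 [  0.         381.97522527 206.98222453]
 [  0.           0.           1.        ]] [[-0.16628452 -0.96480923  0.20369734  0.37931733]
 [-0.98606825  0.16178628 -0.03866025  0.00530634]
 [ 0.00434433 -0.20728808 -0.9782703   0.95436196]
 [ 0.          0.          0.          1.        ]]
[[470.19389494   0.         280.46625069]
 [  0.         470.19389494 214.7518831 ]
 [  0.           0.           1.        ]] [[-0.87432633 -0.17870774  0.45123941 -0.03876912]
 [-0.48511876  0.34976684 -0.80145053  1.00945972]
 [-0.01460317 -0.919634   -0.39250483  0.61206779]
 [ 0.          0.          0.          1.        ]]
0.1 [0.21803381 0.47690011 0.2305563 ] [[-9.09465523e-01  4.15778712e-01 -7.25194022e-04]
 [ 4.15779344e-01  9.09464103e-01 -1.60708463e-03]
 [-8.65364680e-06 -1.76310876e-03 -9.99998446e-01]] [0.27637194 0.57632919 0.51175599] 0.9993364985698434 0.0187
```

View pics/top0.png

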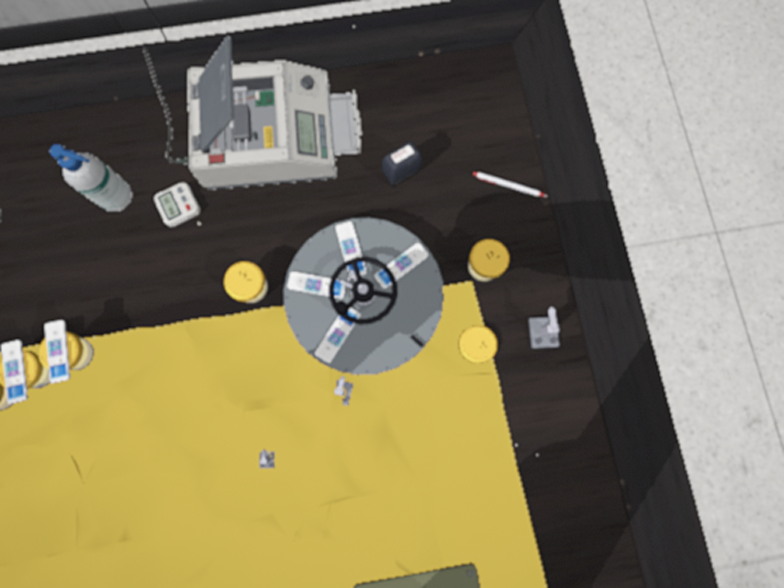

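View pics/side0.png

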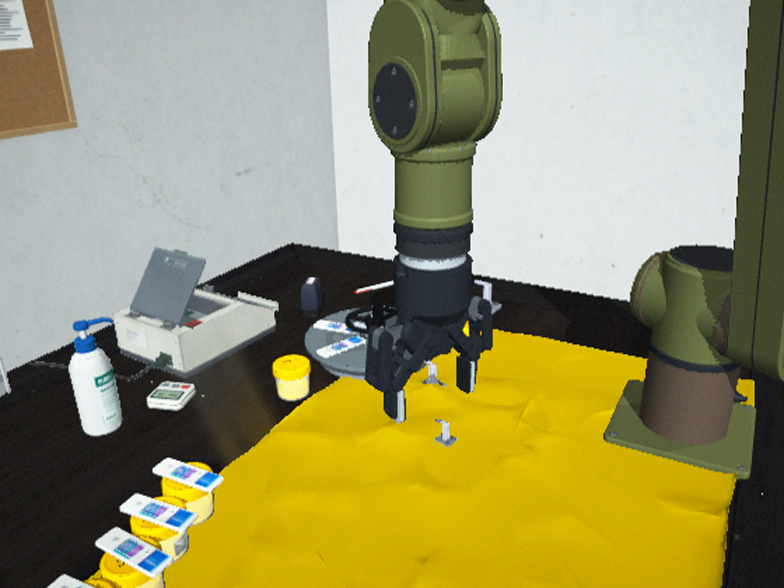

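```bash
cat >h.py <<'E'
from cell import *
import cv2,numpy as np
def crop(n,name,u,v,w,h,f):
    s=snapshot(n);p=s["pixels"][v:v+h,u:u+w,::-1]
    cv2.imwrite("pics/"+name,cv2.resize(p,None,fx=f,fy=f,interpolation=cv2.INTER_CUBIC))
C={}
def ray(n,u,v,z):
    if n not in C:
        C[n]=snapshot(n)
    s=C[n];d=s["world_from_camera"][:3,:3]@np.linalg.solve(s["camera_matrix"],[u,v,1.]);o=s["world_from_camera"][:3,3]
    return o+d*(z-o[2])/d[2]
def proj(n,p):
    if n not in C: C[n]=snapshot(n)
    s=C[n];T=np.linalg.inv(s["world_from_camera"]);q=s["camera_matrix"]@(T[:3,:3]@p+T[:3,3]);return q[:2]/q[2]
E
python3 -c "
from h import *
crop('top','c1.png',195,145,133,150,4)
"
```

```text
(no output)
```

View pics/c1.png

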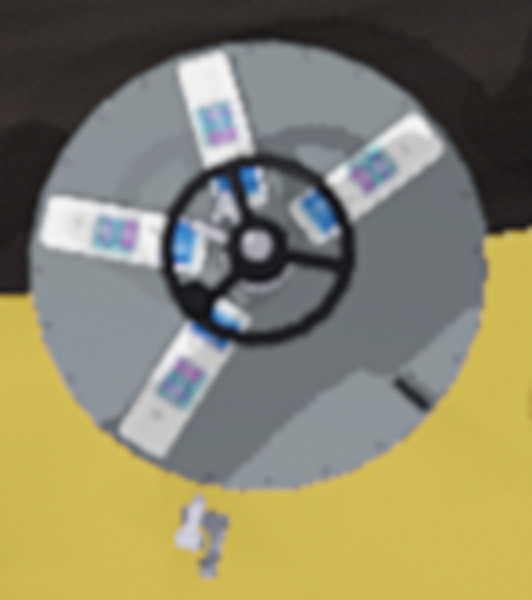

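```bash
python3 - <<'E'
from h import *
from scipy.optimize import least_squares
f=lambda x,y:((x+.5)/4-.5+195,(y+.5)/4-.5+145)
R=lambda x,y,z:ray('top',*f(x,y),z)
# project circle bounding box for centre estimates
def box(c):
    a=np.linspace(0,6.283,361);q=np.array([proj('top',np.array([c[0]+.14*np.cos(t),c[1]+.14*np.sin(t),.042])) for t in a])
    return np.r_[q.min(0),q.max(0)]
tgt=np.r_[f(30,40),f(488,490)]
r=least_squares(lambda c:box(c)-tgt,[.45,0]);c=r.x;print("axis plate",c,r.fun)
print("hub",R(257,245,.084)[:2])
for n,p in dict(knob128=(197,296,.128),knob108=(197,298,.108),tooth=(428,407,.046),toothin=(398,379,.046),ptr=(197,497,.046),ptrbase=(188,540,.046)).items():
    q=R(*p)[:2];d=q-c;print(n,q,np.hypot(*d),np.arctan2(d[1],d[0]))
for n,p in dict(cup5=(244,277,.062),cup6=(489,254,.062),lid=(478,342,.017)).items(): print(n,ray('top',p[0]/1.4,p[1]/1.4,p[2]))
k=np.array([*c,.108]);print("side",proj('side',k)*1.4)
E
```

```text
axis plate [0.57025791 0.00711403] [-0.2060047  -0.04876683  0.20672236  0.03070678]
hub [0.56928531 0.0070812 ]
knob128 [0.53684256 0.04399821] 0.04976974608090916 2.306890944987382
knob108 [0.53952569 0.04510566] 0.04886545524593208 2.250953101541855
tooth [ 0.46341599 -0.07760088] 0.13635179557250438 -2.4711962829930765
toothin [ 0.4828396  -0.06295088] 0.11203148104021936 -2.465943807161108
ptr [0.43390705 0.06579169] 0.1484406412549475 2.7352050372823875
ptrbase [0.41023998 0.07468857] 0.17370104653759688 2.7420166412768245
cup5 [0.62703169 0.20399189 0.062     ]
cup6 [ 0.59771181 -0.2185865   0.062     ]
lid [ 0.45491789 -0.17774833  0.017     ]
side [372.59982689 302.7846767 ]
```

```bash
python3 -m crank '0 0 0 0 0 -5;0 0 0 0 0 -5;0 0 0 0 0 -5;0 0 0 0 0 -5;0 0 0 0 0 -4.6' 1
python3 -m crank '-0.02 -0.028 0 0 0 0;-0.02 -0.028 0 0 0 0;-0.02 -0.028 0 0 0 0;-0.02 -0.028 0 0 0 0;-0.02 -0.028 0 0 0 0'
python3 -m crank '-0.02 -0.028 0 0 0 0;-0.02 -0.028 0 0 0 0;-0.02 -0.028 0 0 0 0;-0.02 -0.028 0 0 0 0;-0.02 -0.028 0 0 0 0'
python3 -m crank '0 0 0 0 0 0;0 0 0 0 0 0;0 0 0 0 0 0;0 0 0 0 0 0;0 0 0 0 0 0'
```

```text
t: 0.67
ee_pos: [0.2182, 0.4773, 0.2311]
eef_rot: [[-1.0, -0.005, -0.0], [-0.005, 1.0, -0.0], [0.0, -0.0, -1.0]]
force: [0.2, 0.5, -0.8]
grip_width: 0.999
t: 1.08
ee_pos: [0.3188, 0.3362, 0.2312]
eef_rot: [[-1.0, -0.001, 0.0], [-0.001, 1.0, -0.0], [-0.0, -0.0, -1.0]]
force: [1.2, -1.3, -0.2]
grip_width: 0.996
t: 1.5
ee_pos: [0.419, 0.196, 0.2314]
eef_rot: [[-1.0, -0.001, 0.0], [-0.001, 1.0, 0.0], [-0.0, 0.0, -1.0]]
force: [0.4, 0.9, 0.4]
grip_width: 0.999
t: 1.92
ee_pos: [0.4177, 0.1986, 0.2313]
eef_rot: [[-1.0, -0.003, -0.0], [-0.003, 1.0, 0.0], [0.0, 0.0, -1.0]]
force: [0.1, -0.2, -0.1]
grip_width: 0.998
```

```bash
python3 -m crank '-0.024 -0.031 0 0 0 0;-0.024 -0.031 0 0 0 0;-0.024 -0.031 0 0 0 0;-0.024 -0.031 0 0 0 0;-0.024 -0.030 0 0 0 0'
python3 -m crank '0 0 0.02 0 0 0;0 0 0.02 0 0 0;0 0 0.02 0 0 0;0 0 0.016 0 0 0;0 0 0 0 0 0'
python3 -c "
from h import *
crop('side','s1.png',190,140,170,140,4)
print(((proj('side',np.array([.5375,.045,.108]))-[190,140])*4), ((proj('side',get_obs()['ee_pos'])-[190,140])*4))"
```

```text
t: 2.33
ee_pos: [0.5391, 0.0435, 0.2314]
eef_rot: [[-1.0, -0.003, 0.0], [-0.003, 1.0, 0.0], [-0.0, 0.0, -1.0]]
force: [0.9, 0.0, -0.2]
grip_width: 1.002
t: 2.75
ee_pos: [0.5357, 0.0446, 0.1519]
eef_rot: [[-1.0, -0.002, -0.007], [-0.002, 1.0, -0.0], [0.007, -0.0, -1.0]]
force: [-0.1, -0.4, -0.0]
grip_width: 1.001
[318.14997843 334.51601734] [316.18468222 267.53220804]
```

View pics/s1.png

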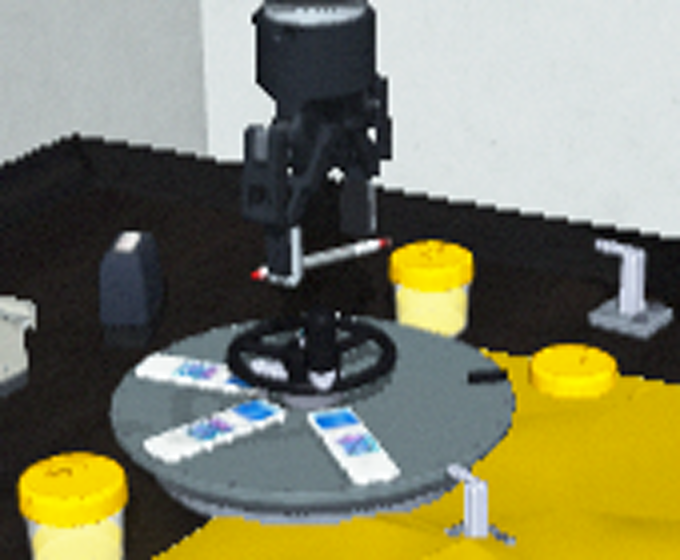

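The side crop shows the upright knob at (320,345), close to my prediction of (318,334), between the open fingers. The pointer tip is at about (452,468). Going down to grip.

```bash
python3 -m crank '0 0 0.015 0 0 0;0 0 0.015 0 0 0;0 0 0.015 0 0 0;0 0 0.014 0 0 0;0 0 0 0 0 0'
python3 -m crank '0 0 0 0 0 0;0 0 0 0 0 0;0 0 0 0 0 0;0 0 0 0 0 0;0 0 0 0 0 0' 0
python3 -m crank '0 0 0 0 0 0;0 0 0 0 0 0;0 0 0 0 0 0;0 0 0 0 0 0;0 0 0 0 0 0'
```

```text
t: 3.27
ee_pos: [0.5377, 0.0442, 0.0955]
eef_rot: [[-1.0, -0.002, -0.002], [-0.002, 1.0, -0.0], [0.002, -0.0, -1.0]]
force: [0.0, -0.1, -0.8]
grip_width: 1.0
t: 3.68
ee_pos: [0.5392, 0.0439, 0.0972]
eef_rot: [[-1.0, -0.001, 0.002], [-0.001, 1.0, 0.001], [-0.002, 0.001, -1.0]]
force: [-0.3, 6.6, 2.5]
grip_width: 0.3
t: 4.1
ee_pos: [0.5392, 0.0439, 0.0973]
eef_rot: [[-1.0, -0.001, 0.002], [-0.001, 1.0, 0.001], [-0.002, 0.001, -1.0]]
force: [-1.6, 0.6, 6.1]
grip_width: 0.234
```

```bash
cat >tab.py <<'E'
import sys,numpy as np
th,d,n=map(float,sys.argv[1:4])
t=th+d*np.arange(int(n)+1);x=-np.diff(.05*np.cos(t));y=np.diff(.05*np.sin(t))
for i in range(0,int(n),5): print(round(t[i],3),';'.join(f'{a:.4f} {b:.4f} 0 0 0 0' for a,b in zip(x[i:i+5],y[i:i+5])))
E
python3 tab.py 2.27 -0.07 20
```

```text
2.27 -0.0028 0.0022 0 0 0 0;-0.0029 0.0020 0 0 0 0;-0.0030 0.0018 0 0 0 0;-0.0031 0.0015 0 0 0 0;-0.0032 0.0013 0 0 0 0
1.92 -0.0033 0.0011 0 0 0 0;-0.0034 0.0008 0 0 0 0;-0.0034 0.0006 0 0 0 0;-0.0035 0.0004 0 0 0 0;-0.0035 0.0001 0 0 0 0
1.57 -0.0035 -0.0001 0 0 0 0;-0.0035 -0.0004 0 0 0 0;-0.0034 -0.0006 0 0 0 0;-0.0034 -0.0009 0 0 0 0;-0.0033 -0.0011 0 0 0 0
1.22 -0.0032 -0.0013 0 0 0 0;-0.0031 -0.0015 0 0 0 0;-0.0030 -0.0018 0 0 0 0;-0.0029 -0.0020 0 0 0 0;-0.0028 -0.0022 0 0 0 0
```

```bash
python3 -m crank '-0.0028 0.0022 0 0 0 0;-0.0029 0.0020 0 0 0 0;-0.0030 0.0018 0 0 0 0;-0.0031 0.0015 0 0 0 0;-0.0032 0.0013 0 0 0 0'
python3 -m crank '-0.0033 0.0011 0 0 0 0;-0.0034 0.0008 0 0 0 0;-0.0034 0.0006 0 0 0 0;-0.0035 0.0004 0 0 0 0;-0.0035 0.0001 0 0 0 0'
python3 -m crank '0 0 0 0 0 0;0 0 0 0 0 0;0 0 0 0 0 0;0 0 0 0 0 0;0 0 0 0 0 0'
python3 -c "
from h import *
crop('top','c2.png',195,145,133,150,4)"
```

```text
t: 4.52
ee_pos: [0.5517, 0.0525, 0.0973]
eef_rot: [[-1.0, -0.001, -0.003], [-0.001, 1.0, -0.0], [0.003, -0.0, -1.0]]
force: [-7.3, -0.6, 11.7]
grip_width: 0.236
t: 4.93
ee_pos: [0.5688, 0.0572, 0.0973]
eef_rot: [[-1.0, -0.001, -0.003], [-0.001, 1.0, 0.004], [0.003, 0.004, -1.0]]
force: [-6.1, 4.8, 9.8]
grip_width: 0.233
t: 5.35
ee_pos: [0.5704, 0.0573, 0.0973]
eef_rot: [[-1.0, -0.002, 0.0], [-0.002, 1.0, 0.004], [-0.0, 0.004, -1.0]]
force: [-3.0, 5.0, 6.8]
grip_width: 0.232
```

View pics/c2.png

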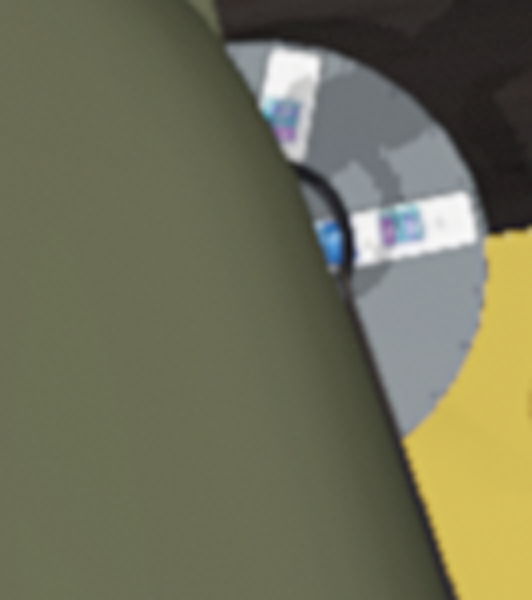

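```bash
cat >>h.py <<'E'
AX=np.array([.570,.0072])
def ang(x,y,z=.046,n='top',u0=195,v0=145,f=4):
    d=ray(n,(x+.5)/f-.5+u0,(y+.5)/f-.5+v0,z)[:2]-AX;return np.hypot(*d),np.arctan2(d[1],d[0])
E
python3 -c "
from h import *
for p in [(430,131),(472,217),(201,56),(294,52)]: print(ang(*p))"
python3 tab.py 1.56 -0.06 20
```

```text
(np.float64(0.1318425775463089), np.float64(-1.0891998939486387))
(np.float64(0.13231598951666346), np.float64(-1.5470494489799067))
(np.float64(0.13341920935739077), np.float64(0.1156168461622075))
(np.float64(0.13248405379705294), np.float64(-0.3249218925879587))
1.56 -0.0030 -0.0001 0 0 0 0;-0.0030 -0.0003 0 0 0 0;-0.0030 -0.0005 0 0 0 0;-0.0029 -0.0007 0 0 0 0;-0.0029 -0.0008 0 0 0 0
1.26 -0.0028 -0.0010 0 0 0 0;-0.0028 -0.0012 0 0 0 0;-0.0027 -0.0013 0 0 0 0;-0.0026 -0.0015 0 0 0 0;-0.0025 -0.0016 0 0 0 0
0.96 -0.0024 -0.0018 0 0 0 0;-0.0023 -0.0019 0 0 0 0;-0.0022 -0.0021 0 0 0 0;-0.0020 -0.0022 0 0 0 0;-0.0019 -0.0023 0 0 0 0
0.66 -0.0018 -0.0024 0 0 0 0;-0.0016 -0.0025 0 0 0 0;-0.0015 -0.0026 0 0 0 0;-0.0013 -0.0027 0 0 0 0;-0.0011 -0.0028 0 0 0 0
```

```bash
python3 -m crank '-0.0030 -0.0001 0 0 0 0;-0.0030 -0.0003 0 0 0 0;-0.0030 -0.0005 0 0 0 0;-0.0029 -0.0007 0 0 0 0;-0.0029 -0.0008 0 0 0 0'
python3 -m crank '-0.0028 -0.0010 0 0 0 0;-0.0028 -0.0012 0 0 0 0;-0.0027 -0.0013 0 0 0 0;-0.0026 -0.0015 0 0 0 0;-0.0025 -0.0016 0 0 0 0'
python3 -m crank '-0.0024 -0.0018 0 0 0 0;-0.0023 -0.0019 0 0 0 0;-0.0022 -0.0021 0 0 0 0;-0.0020 -0.0022 0 0 0 0;-0.0019 -0.0023 0 0 0 0'
cat >feel.py <<'E'
from h import *
o=get_obs();d=np.array(o["ee_pos"][:2])-AX;th=np.arctan2(d[1],d[0]);F=np.array(o["force"][:2])
print("r %.4f th %.3f  resist(ccw) %.1f radial %.1f"%(np.hypot(*d),th,F@[-np.sin(th),np.cos(th)],F@[np.cos(th),np.sin(th)]))
E
python3 feel.py; python3 tab.py 0.66 -0.025 60
```

```text
t: 5.87
ee_pos: [0.5846, 0.0561, 0.0973]
eef_rot: [[-1.0, -0.002, -0.001], [-0.002, 1.0, 0.007], [0.001, 0.007, -1.0]]
force: [-3.3, 8.1, 7.6]
grip_width: 0.234
t: 6.28
ee_pos: [0.5995, 0.0501, 0.0974]
eef_rot: [[-1.0, -0.003, 0.001], [-0.003, 1.0, 0.007], [-0.001, 0.007, -1.0]]
force: [-0.8, 9.4, 4.9]
grip_width: 0.231
t: 6.7
ee_pos: [0.6117, 0.0397, 0.0974]
eef_rot: [[-1.0, -0.003, 0.004], [-0.003, 1.0, 0.007], [-0.004, 0.007, -1.0]]
force: [0.9, 9.8, 2.1]
grip_width: 0.24
r 0.0529 th 0.663  resist(ccw) 7.1 radial 6.8
0.66 -0.0008 -0.0010 0 0 0 0;-0.0007 -0.0010 0 0 0 0;-0.0007 -0.0010 0 0 0 0;-0.0007 -0.0011 0 0 0 0;-0.0007 -0.0011 0 0 0 0
0.535 -0.0006 -0.0011 0 0 0 0;-0.0006 -0.0011 0 0 0 0;-0.0006 -0.0011 0 0 0 0;-0.0005 -0.0011 0 0 0 0;-0.0005 -0.0011 0 0 0 0
0.41 -0.0005 -0.0012 0 0 0 0;-0.0005 -0.0012 0 0 0 0;-0.0004 -0.0012 0 0 0 0;-0.0004 -0.0012 0 0 0 0;-0.0004 -0.0012 0 0 0 0
0.285 -0.0003 -0.0012 0 0 0 0;-0.0003 -0.0012 0 0 0 0;-0.0003 -0.0012 0 0 0 0;-0.0002 -0.0012 0 0 0 0;-0.0002 -0.0012 0 0 0 0
0.16 -0.0002 -0.0012 0 0 0 0;-0.0002 -0.0012 0 0 0 0;-0.0001 -0.0012 0 0
[... 203 characters left out ...]
;0.0002 -0.0012 0 0 0 0;0.0002 -0.0012 0 0 0 0;0.0002 -0.0012 0 0 0 0;0.0003 -0.0012 0 0 0 0
-0.215 0.0003 -0.0012 0 0 0 0;0.0003 -0.0012 0 0 0 0;0.0003 -0.0012 0 0 0 0;0.0004 -0.0012 0 0 0 0;0.0004 -0.0012 0 0 0 0
-0.34 0.0004 -0.0012 0 0 0 0;0.0005 -0.0012 0 0 0 0;0.0005 -0.0012 0 0 0 0;0.0005 -0.0011 0 0 0 0;0.0005 -0.0011 0 0 0 0
-0.465 0.0006 -0.0011 0 0 0 0;0.0006 -0.0011 0 0 0 0;0.0006 -0.0011 0 0 0 0;0.0007 -0.0011 0 0 0 0;0.0007 -0.0010 0 0 0 0
-0.59 0.0007 -0.0010 0 0 0 0;0.0007 -0.0010 0 0 0 0;0.0008 -0.0010 0 0 0 0;0.0008 -0.0010 0 0 0 0;0.0008 -0.0010 0 0 0 0
-0.715 0.0008 -0.0009 0 0 0 0;0.0009 -0.0009 0 0 0 0;0.0009 -0.0009 0 0 0 0;0.0009 -0.0009 0 0 0 0;0.0009 -0.0008 0 0 0 0
```

```bash
python3 -m crank '-0.0008 -0.0010 0 0 0 0;-0.0007 -0.0010 0 0 0 0;-0.0007 -0.0010 0 0 0 0;-0.0007 -0.0011 0 0 0 0;0 0 0 0 0 0'; python3 feel.py; python3 - <<'E'
import numpy as np
from scipy.optimize import least_squares as L
P=np.array([(.5392,.0439),(.5517,.0525),(.5704,.0573),(.5846,.0561),(.5995,.0501),(.6117,.0397)])
print(L(lambda c:np.hypot(*(P-c).T)-.05,[.57,.007]).x, L(lambda c:np.hypot(*(P-c[:2]).T)-c[2],[.57,.007,.05]).x)
E
```

```text
t: 7.12
ee_pos: [0.6152, 0.0349, 0.0974]
eef_rot: [[-1.0, -0.002, 0.005], [-0.002, 1.0, 0.006], [-0.005, 0.006, -1.0]]
force: [2.9, 7.3, 2.9]
grip_width: 0.235
r 0.0531 th 0.549  resist(ccw) 4.7 radial 6.3
[0.57343561 0.00742631] [0.57342112 0.00715101 0.05024003]
```

```bash
sed -i 's/-AX;th/-np.array([.5734,.0073]);th/' feel.py; python3 -m crank '-0.0007 -0.0010 0 0 0 0;-0.0007 -0.0011 0 0 0 0;-0.0006 -0.0011 0 0 0 0;-0.0006 -0.0011 0 0 0 0;0 0 0 0 0 0' >/dev/null; python3 feel.py
python3 -m crank '-0.0006 -0.0011 0 0 0 0;-0.0005 -0.0011 0 0 0 0;-0.0005 -0.0011 0 0 0 0;-0.0005 -0.0012 0 0 0 0;0 0 0 0 0 0'>/dev/null;  python3 feel.py
```

```text
r 0.0502 th 0.477  resist(ccw) 3.7 radial 6.1
r 0.0501 th 0.373  resist(ccw) 4.6 radial 5.5
```

```bash
python3 -m crank '-0.0004 -0.0009 0 0 0 0;-0.0004 -0.0009 0 0 0 0;-0.0003 -0.0009 0 0 0 0;-0.0003 -0.0009 0 0 0 0;0 0 0 0 0 0' >/dev/null; python3 feel.py
python3 -m crank '-0.0003 -0.0010 0 0 0 0;-0.0003 -0.0010 0 0 0 0;-0.0002 -0.0010 0 0 0 0;-0.0002 -0.0010 0 0 0 0;0 0 0 0 0 0'>/dev/null;  python3 feel.py
```

```text
r 0.0502 th 0.295  resist(ccw) 3.9 radial 5.7
r 0.0501 th 0.208  resist(ccw) 4.8 radial 4.4
```

```bash
python3 -m crank '-0.0002 -0.0010 0 0 0 0;-0.0002 -0.0010 0 0 0 0;-0.0002 -0.0010 0 0 0 0;-0.0001 -0.0010 0 0 0 0;0 0 0 0 0 0' >/dev/null; python3 feel.py
```

```text
r 0.0501 th 0.125  resist(ccw) 3.7 radial 4.0
```

```bash
python3 -m crank '-0.0001 -0.0010 0 0 0 0;-0.0001 -0.0010 0 0 0 0;-0.0001 -0.0010 0 0 0 0;0 -0.0010 0 0 0 0;0 0 0 0 0 0' >/dev/null; python3 feel.py
python3 -m crank '0 -0.0010 0 0 0 0;0 -0.0010 0 0 0 0;0 -0.0010 0 0 0 0;0.0001 -0.0010 0 0 0 0;0 0 0 0 0 0'>/dev/null;  python3 feel.py
```

```text
r 0.0501 th 0.054  resist(ccw) 5.5 radial 4.8
r 0.0501 th -0.003  resist(ccw) 8.4 radial 3.9
```

```bash
python3 -m crank '0 -0.0010 0 0 0 0;0 -0.0010 0 0 0 0;0 -0.0010 0 0 0 0;0 0 0 0 0 0;0 0 0 0 0 0' >/dev/null; python3 feel.py
```

```text
r 0.0501 th -0.045  resist(ccw) 11.6 radial 3.1
```

```bash
python3 -m crank '0 0 0 0 0 0;0 0 0 0 0 0;0 0 0 0 0 0;0 0 0 0 0 0;0 0 0 0 0 0' >/dev/null; python3 feel.py; python3 tab.py -0.06 0.05 25
```

```text
r 0.0501 th -0.045  resist(ccw) 11.1 radial 2.5
-0.06 -0.0001 0.0025 0 0 0 0;0.0000 0.0025 0 0 0 0;0.0002 0.0025 0 0 0 0;0.0003 0.0025 0 0 0 0;0.0004 0.0025 0 0 0 0
0.19 0.0005 0.0024 0 0 0 0;0.0007 0.0024 0 0 0 0;0.0008 0.0024 0 0 0 0;0.0009 0.0023 0 0 0 0;0.0010 0.0023 0 0 0 0
0.44 0.0011 0.0022 0 0 0 0;0.0012 0.0022 0 0 0 0;0.0013 0.0021 0 0 0 0;0.0014 0.0020 0 0 0 0;0.0015 0.0020 0 0 0 0
0.69 0.0016 0.0019 0 0 0 0;0.0017 0.0018 0 0 0 0;0.0018 0.0017 0 0 0 0;0.0019 0.0016 0 0 0 0;0.0020 0.0015 0 0 0 0
0.94 0.0021 0.0014 0 0 0 0;0.0021 0.0013 0 0 0 0;0.0022 0.0012 0 0 0 0;0.0022 0.0011 0 0 0 0;0.0023 0.0010 0 0 0 0
```

```bash
f(){ python3 feel.py; }
python3 -m crank '-0.0001 0.0025 0 0 0 0;0.0000 0.0025 0 0 0 0;0.0002 0.0025 0 0 0 0;0.0003 0.0025 0 0 0 0;0.0004 0.0025 0 0 0 0' >/dev/null;f
python3 -m crank '0.0005 0.0024 0 0 0 0;0.0007 0.0024 0 0 0 0;0.0008 0.0024 0 0 0 0;0.0009 0.0023 0 0 0 0;0.0010 0.0023 0 0 0 0' >/dev/null;f
python3 -m crank '0.0011 0.0022 0 0 0 0;0.0012 0.0022 0 0 0 0;0.0013 0.0021 0 0 0 0;0.0014 0.0020 0 0 0 0;0.0015 0.0020 0 0 0 0' >/dev/null;f
python3 -m crank '0.0016 0.0019 0 0 0 0;0.0017 0.0018 0 0 0 0;0.0018 0.0017 0 0 0 0;0.0019 0.0016 0 0 0 0;0.0020 0.0015 0 0 0 0' >/dev/null;f
python3 -m crank '0.0021 0.0014 0 0 0 0;0.0021 0.0013 0 0 0 0;0.0022 0.0012 0 0 0 0;0 0 0 0 0 0;0 0 0 0 0 0' >/dev/null;f
python3 -c "
from h import *
crop('side','s2.png',210,200,120,90,6)
for a in (2.70,2.738,2.77):
  for r,z in((.145,.046),(.138,.046),(.11,.046)): print(a,r,(proj('side',np.array([*(AX+r*np.array([np.cos(a),np.sin(a)])),z]))-[210,200])*6)"
```

```text
r 0.0500 th 0.115  resist(ccw) -0.3 radial 6.8
r 0.0501 th 0.358  resist(ccw) -3.1 radial 8.6
r 0.0501 th 0.596  resist(ccw) -6.0 radial 9.6
r 0.0501 th 0.863  resist(ccw) -5.9 radial 10.8
r 0.0500 th 1.050  resist(ccw) -2.9 radial 10.8
2.7 0.145 [533.55633454 340.30537077]
2.7 0.138 [523.44630087 334.06644382]
2.7 0.11 [483.87856561 309.64909592]
2.738 0.145 [543.70237836 336.47356979]
2.738 0.138 [533.08553929 330.45004623]
2.738 0.11 [491.50732804 306.86041346]
2.77 0.145 [551.95981682 333.12179727]
2.77 0.138 [540.93407021 327.28594629]
2.77 0.11 [497.72985407 304.41825525]
```

View pics/s2.png

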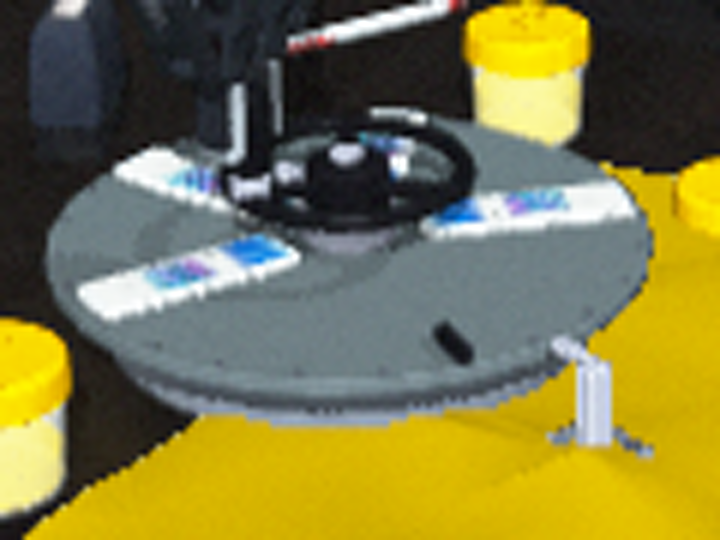

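```bash
cat >>h.py <<'E'
from scipy.optimize import least_squares
def axside(l,r,t,b,u0=210,v0=200,f=6):
    a=np.linspace(0,6.283,361)
    def g(c):
        q=np.array([(proj('side',np.array([c[0]+.14*np.cos(x),c[1]+.14*np.sin(x),.042]))-[u0,v0]+.5)*f-.5 for x in a])
        return np.r_[q.min(0),q.max(0)]-[l,t,r,b]
    s=least_squares(g,[.57,.007]);return s.x,s.fun
E
python3 -c "
from h import *
import h
c,res=axside(46,652,106,381);print(c,res)
for A in (AX,c):
  h.AX=A
  for p in [(470,361),(439,325),(553,343),(556,345)]: print(ang(*p,n='side',u0=210,v0=200,f=6))"; python3 tab.py 1.05 0.04 10
```

```text
[0.56814209 0.00487892] [-1.68095694  3.60951679  1.68584146 -3.05370522]
(np.float64(0.14450347237827493), np.float64(2.4786533036601766))
(np.float64(0.10968101593795664), np.float64(2.4866629398841225))
(np.float64(0.1495659150469877), np.float64(2.7373481059799225))
(np.float64(0.15172380070188254), np.float64(2.7362320489182945))
(np.float64(0.14449815233154711), np.float64(2.4580780586450555))
(np.float64(0.10966159441022144), np.float64(2.45955357388358))
(np.float64(0.1487982666868424), np.float64(2.718094228210197))
(np.float64(0.15095897206720854), np.float64(2.7172479205589912))
1.05 0.0018 0.0010 0 0 0 0;0.0018 0.0009 0 0 0 0;0.0018 0.0008 0 0 0 0;0.0019 0.0007 0 0 0 0;0.0019 0.0007 0 0 0 0
1.25 0.0019 0.0006 0 0 0 0;0.0019 0.0005 0 0 0 0;0.0020 0.0004 0 0 0 0;0.0020 0.0004 0 0 0 0;0.0020 0.0003 0 0 0 0
```

```bash
python3 -m crank '0.0018 0.0010 0 0 0 0;0.0018 0.0009 0 0 0 0;0.0018 0.0008 0 0 0 0;0.0019 0.0007 0 0 0 0;0.0019 0.0007 0 0 0 0' >/dev/null; python3 feel.py
python3 -m crank '0.0018 0.0006 0 0 0 0;0 0 0 0 0 0;0 0 0 0 0 0;0 0 0 0 0 0;0 0 0 0 0 0' >/dev/null; python3 feel.py
python3 -c "
from h import *
crop('side','s3.png',265,230,60,45,12)"
```

```text
r 0.0500 th 1.250  resist(ccw) -4.7 radial 10.1
r 0.0500 th 1.311  resist(ccw) -4.0 radial 10.5
```

View pics/s3.png

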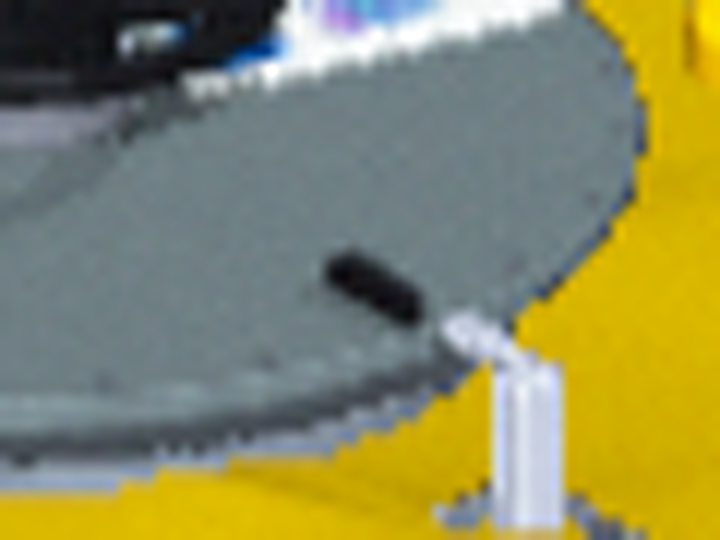

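The tooth, running from (343,268) to its tip at (413,311), lies in line with the pointer tip at (450,330). I'll check the angle numerically.

```bash
python3 -c "
from h import *
for p in [(343,268),(378,290),(413,311),(450,328),(462,332),(490,347)]: print(p,ang(*p,n='side',u0=265,v0=230,f=12))
o=get_obs();print(o['t'],o['ee_pos'],o['force'])"
```

```text
(343, 268) (np.float64(0.11514708314411519), np.float64(2.736571858618223))
(378, 290) (np.float64(0.12772942718555091), np.float64(2.73184263694112))
(413, 311) (np.float64(0.13977135891860953), np.float64(2.730054453854947))
(450, 328) (np.float64(0.1505429896195818), np.float64(2.738278780682092))
(462, 332) (np.float64(0.15350210511149764), np.float64(2.743516411197186))
(490, 347) (np.float64(0.16225804123907844), np.float64(2.744748009482161))
14.0333 [0.58620686 0.05564994 0.09745346] [6.04273957 8.1201301  0.9859295 ]
```

```bash
python3 -m crank '-0.0004 0.0012 0 0 0 0;-0.0003 0.0012 0 0 0 0;-0.0006 -0.0002 0 0 0 0;0 0 0 0 0 0;0 0 0 0 0 0'; python3 feel.py
```

```text
t: 14.45
ee_pos: [0.5862, 0.0558, 0.0974]
eef_rot: [[-1.0, -0.001, 0.004], [-0.001, 1.0, 0.002], [-0.004, 0.002, -1.0]]
force: [4.2, 3.7, 4.3]
grip_width: 0.238
r 0.0502 th 1.312  resist(ccw) -3.1 radial 4.7
```

Forces have eased. I'll release, rise straight up, and look.

```bash
python3 -m crank '-0.0005 0.0010 0 0 0 0;-0.0004 0 0 0 0 0;0 0 0 0 0 0;0 0 0 0 0 0;0 0 0 0 0 0'; python3 feel.py; python3 -m crank '0 0 0 0 0 0;0 0 0 0 0 0;0 0 0 0 0 0;0 0 0 0 0 0;0 0 0 0 0 0' 1
python3 -m crank '0 0 0 0 0 0;0 0 0 0 0 0;0 0 0 0 0 0;0 0 0 0 0 0;0 0 0 0 0 0'
python3 -m crank '0 0 -0.01 0 0 0;0 0 -0.02 0 0 0;0 0 -0.02 0 0 0;0 0 -0.02 0 0 0;0 0 -0.03 0 0 0'
python3 -m crank '0 0 -0.02 0 0 0;0 0 -0.02 0 0 0;0 0 0 0 0 0;0 0 0 0 0 0;0 0 0 0 0 0'
python3 -c "
from h import *
crop('side','s4.png',210,200,120,90,6)"
```

```text
t: 14.87
ee_pos: [0.5863, 0.0558, 0.0974]
eef_rot: [[-1.0, -0.0, 0.003], [-0.0, 1.0, 0.001], [-0.003, 0.001, -1.0]]
force: [3.2, 2.3, 6.6]
grip_width: 0.234
r 0.0502 th 1.311  resist(ccw) -2.5 radial 3.1
t: 15.28
ee_pos: [0.5841, 0.0554, 0.0956]
eef_rot: [[-1.0, -0.0, -0.002], [-0.0, 1.0, -0.001], [0.002, -0.001, -1.0]]
force: [-0.5, -0.1, -0.0]
grip_width: 0.922
t: 15.7
ee_pos: [0.5851, 0.0558, 0.0963]
eef_rot: [[-1.0, -0.001, 0.0], [-0.001, 1.0, -0.0], [-0.0, -0.0, -1.0]]
force: [0.1, -0.3, 0.3]
grip_width: 1.0
t: 16.12
ee_pos: [0.5838, 0.0556, 0.1963]
eef_rot: [[-1.0, -0.001, -0.003], [-0.001, 1.0, -0.0], [0.003, -0.0, -1.0]]
force: [0.3, -0.6, -1.0]
grip_width: 0.999
t: 16.53
ee_pos: [0.5847, 0.0557, 0.236]
eef_rot: [[-1.0, -0.001, -0.001], [-0.001, 1.0, -0.0], [0.001, -0.0, -1.0]]
force: [-1.1, -0.6, -0.3]
grip_width: 1.002
```

View pics/s4.png

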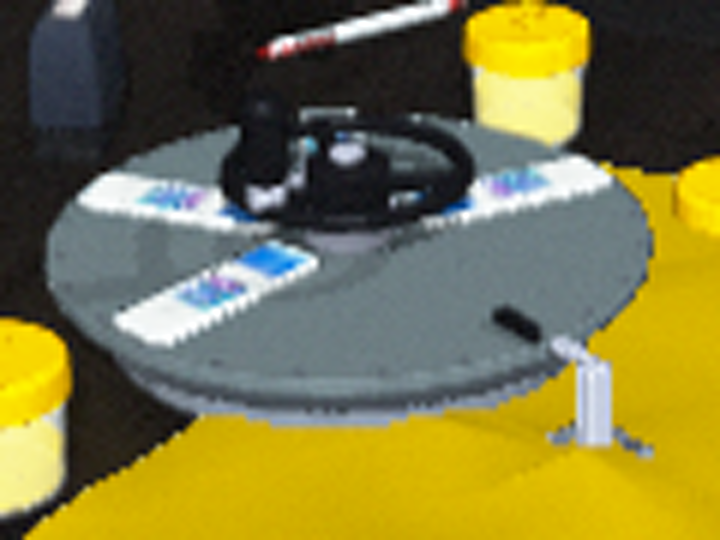

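The tooth (498,312)–(540,338) lines up with the pointer tip (555,345), and the hand is clear of the knob. I'll move the arm aside to check the slack and alignment from above.

```bash
python3 -m crank '0.025 0.028 0 0 0 0;0.025 0.028 0 0 0 0;0.025 0.028 0 0 0 0;0.025 0.028 0 0 0 0;0.025 0.028 0 0 0 0' >/dev/null
python3 -m crank '0.025 0.028 0 0 0 0;0.025 0.028 0 0 0 0;0.025 0.028 0 0 0 0;0.025 0.028 0 0 0 0;0.025 0.028 0 0 0 0' >/dev/null
python3 -m crank '0.02 0.02 0 0 0 0;0.02 0.02 0 0 0 0;0 0 0 0 0 0;0 0 0 0 0 0;0 0 0 0 0 0'
python3 -c "
from h import *
crop('top','c3.png',195,145,133,150,4)"
```

```text
t: 17.83
ee_pos: [0.2946, 0.3749, 0.2353]
eef_rot: [[-1.0, -0.001, -0.001], [-0.001, 1.0, -0.002], [0.001, -0.002, -1.0]]
force: [-0.1, 0.2, -0.5]
grip_width: 0.999
```

View pics/c3.png

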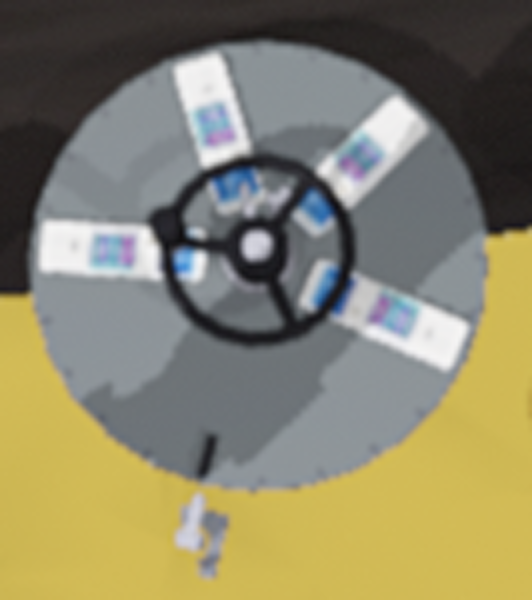

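```bash
python3 -c "
from h import *
a=ang(165,222,.122);b=ang(197,297,.122);print('knob now',a,'start',b)
t=ang(203,474)
for p in [(203,474),(211,437),(197,497),(194,515),(188,538)]: print(p,ang(*p))
print('tooth-knob now',t[1]-a[1],'start',3.815-b[1])"
```

```text
knob now (np.float64(0.04999843277903649), np.float64(1.318711368151441)) start (np.float64(0.04941511213983697), np.float64(2.290407175934524))
(203, 474) (np.float64(0.1343743549123707), np.float64(2.735332426069093))
(211, 437) (np.float64(0.1122363901856221), np.float64(2.7274722134088933))
(197, 497) (np.float64(0.14816975762176243), np.float64(2.735049925153892))
(194, 515) (np.float64(0.15867367640561547), np.float64(2.7409441500786267))
(188, 538) (np.float64(0.17231801437217253), np.float64(2.740242292975118))
tooth-knob now 1.416621057917652 start 1.524592824065476
```

```bash
python3 -c "
from cell import *
print(job_done())"
```

```text
the job is handed in; nothing more can be done
None
```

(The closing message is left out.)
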